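Pack the tasting tins and punch the carrier's seals

TASK

Pack the delivery carrier for the next round: stand every aluminium tin on the table upright in a pocket of its own, fully down. Then take the spring punch and fire it straight down inside the circle on the carrier's round pad, pressing until its spring snaps, then once more on the square pad. Put the punch back in its holder, upright and fully home, and do not knock over the oil bottle.

Things in the scene. Friction and masses are not known exactly. Their poses are not given: they have to be found in the camera images.
- tin1: One of the plain aluminium lidded tins with a paper band standing on the table, a cylinder 50 mm in diameter and 90 mm tall, about 0.18 kg, heavy at the bottom. Origin: centre of its underside; z up its axis. All tins are alike; only three to five are there (None: absent). (The shorter glass shaker with a steel cap, 42 mm wide, 64 mm tall, is not a tin and stays.)
- tin2: One of the plain aluminium lidded tins with a paper band standing on the table, a cylinder 50 mm in diameter and 90 mm tall, about 0.18 kg, heavy at the bottom. Origin: centre of its underside; z up its axis. All tins are alike; only three to five are there (None: absent). (The shorter glass shaker with a steel cap, 42 mm wide, 64 mm tall, is not a tin and stays.)
- tin3: One of the plain aluminium lidded tins with a paper band standing on the table, a cylinder 50 mm in diameter and 90 mm tall, about 0.18 kg, heavy at the bottom. Origin: centre of its underside; z up its axis. All tins are alike; only three to five are there (None: absent). (The shorter glass shaker with a steel cap, 42 mm wide, 64 mm tall, is not a tin and stays.)
- tin4: One of the plain aluminium lidded tins with a paper band standing on the table, a cylinder 50 mm in diameter and 90 mm tall, about 0.18 kg, heavy at the bottom. Origin: centre of its underside; z up its axis. All tins are alike; only three to five are there (None: absent). (The shorter glass shaker with a steel cap, 42 mm wide, 64 mm tall, is not a tin and stays.)
- tin5: One of the plain aluminium lidded tins with a paper band standing on the table, a cylinder 50 mm in diameter and 90 mm tall, about 0.18 kg, heavy at the bottom. Origin: centre of its underside; z up its axis. All tins are alike; only three to five are there (None: absent). (The shorter glass shaker with a steel cap, 42 mm wide, 64 mm tall, is not a tin and stays.)
- carrier: Grey plastic delivery carrier, fixed to the table: one row of five square open pockets along its own y axis, 62 mm apart, with a bare aluminium sealing pad at each end of the row (a round one at its +y end, a square one at its -y end). The walls are 4 mm thick and their tops 46 mm above the table; the row is 314 mm long and 66 mm wide. Origin: centre of its underside; z up.
- pocket1 (a point): Centre of the floor of pocket 1 of the carrier (1 at the square pad's end, 5 at the round pad's end): 58 x 58 mm inside, floor 6 mm above the table, 40 mm deep, so a tin stands out by 50 mm.
- pocket2 (a point): Centre of the floor of pocket 2 of the carrier (1 at the square pad's end, 5 at the round pad's end): 58 x 58 mm inside, floor 6 mm above the table, 40 mm deep, so a tin stands out by 50 mm.
- pocket3 (a point): Centre of the floor of pocket 3 of the carrier (1 at the square pad's end, 5 at the round pad's end): 58 x 58 mm inside, floor 6 mm above the table, 40 mm deep, so a tin stands out by 50 mm.
- pocket4 (a point): Centre of the floor of pocket 4 of the carrier (1 at the square pad's end, 5 at the round pad's end): 58 x 58 mm inside, floor 6 mm above the table, 40 mm deep, so a tin stands out by 50 mm.
- pocket5 (a point): Centre of the floor of pocket 5 of the carrier (1 at the square pad's end, 5 at the round pad's end): 58 x 58 mm inside, floor 6 mm above the table, 40 mm deep, so a tin stands out by 50 mm.
- mark_round (a point): Centre of the drawn circle (15 mm across) on the round aluminium pad (54 mm across, flat top 46 mm above the table, rigid).
- mark_square (a point): Centre of the drawn circle (15 mm across) on the square aluminium pad (54 x 54 mm, flat top 46 mm above the table, rigid).
- punch: Spring-loaded steel punch, 0.36 kg, 132 mm long, hanging upright in its holder. Origin: on the axis, at its flange's underside; z up the axis. Flange 48 mm wide, z 0 to 12 mm; above it the dark round handle, 28 mm wide, z 12 to 67 mm (fingertips may bear on the flange); below, a barrel 26 mm wide to z -25 mm and a sliding tip to z -65 mm.
- punch_point (a point): The very point of the punch's tip: on the punch's axis, 65 mm below the origin when relaxed, nearer when the tip is pushed in.
- punch_tip (a joint): How far the punch's tip is pushed into the barrel (m): 0 relaxed, 0.012 fully in. The hidden spring resists with about 1 N at first, rising to about 16 N at 4 to 5 mm, then gives way (10 N at 10 mm, 5 N at 12 mm, then a hard stop): past 10 mm it has fired. It springs back by itself when the punch is lifted.
- holder_mouth (a point): Centre of the top of the punch's holder, a fixed black block 76 x 76 mm and 75 mm tall with an open 36 x 36 mm square shaft to the table. The punch rests in it with its flange lying on the top (punch origin at this point), barrel and tip hanging in the shaft.
- oil: Amber oil bottle, 60 mm in diameter, 200 mm tall, standing on the table at the robot's left; must stay upright. Origin: centre of its underside; z up.
Mind the look-alikes: they are no part of the job. Leave any orange look-alike of the tin4 alone. What is shaped like the tin1 but red is not meant.

How it is judged:
By the outcome, as a careful person would: the job done as asked, in the order asked, and still so for the second after the job is handed in, with the robot touching nothing.
Of tin1, tin2, tin3, tin4, tin5 only 3 to 5 are there at a start; the rules pass over those that are not, and their reading is None.
At some moment in a run one of tin1, tin2, tin3, tin4, tin5 may be knocked a few centimetres aside while the robot is not near it.
It also fails if it takes over 210 s, if anything falls off the work surface, if the arm or the gripper's body presses on something with over 40 N, if the wrist force passes 120 N, or if a joint passes its speed limit or range.

ROBOT

A 6-joint arm with a two-finger parallel gripper is mounted at the origin on the work surface. World frame = base frame: x ahead of the robot, y to its left, z up, the work surface at z = 0. Lengths are in mm, angles in rad, forces in N, time in s.
With the tool pointing down it reaches from about 275 to 750 mm from the base axis. Payload 10.2 kg.
Tool frame: the origin (TCP) lies at the very end of the fingers, on their centre line; the grasp point (between the pads) lies 19 mm behind it; z points along the fingers, y is the line along which they close (so a half turn about z gives the same grasp; the last joint's range is limited). The gripper opens to 85 mm and grips with 20 to 120 N. Pads are 22 mm wide; open, the fingers measure 114 mm over their backs; the gripper's body (76 mm by 85 mm) begins 54 mm behind the grasp point. The pads swing forward as they close: fully open they stand 13 mm farther back than shut.
Start: joints at [1.073, 0.313, 1.498, -0, 1.331, -0.223], TCP at [142.474, 505.304, 231.294] pointing down, gripper open.
Joint ranges: [-2.94, 2.94], [-0.97, 2.17], [0.19, 2.56], [-1.23, 4.37], [0.02, 3.11], [-2.88, 2.88]. Speed limits (rad/s): [2.39, 2.39, 3.01, 3.14, 3.14, 3.14].

INTERFACE

Orientations are given as a unit quaternion [w, x, y, z].
In Python, from rig import ctrl, vision gives the robot as it stands. The module is installed in compiled form; this text tells all that it offers.
- The arm moves only by the tool play_rows, never from a script. Its arguments are lists of equal length, an entry for each row: "translation": the shift along the tool's x, y, z in m, a list of three; "rotation": the turn, a rotation vector about the tool's x, y, z in rad, a list of three; "gripper": the gripper's target within -1 to 1 (shut at 1, half-way at 0, fully open at -1). A call has 1 to 10 rows; each row is the pose to reach, as a shift and turn from the pose commanded when the call began, along the tool's axes at that moment; what a row does not reach only later rows make up. A row lasts 1/8 s, in which the tool goes at most 62.5 mm and 10.7 degrees, less where a joint would pass 70% of its speed; a pose out of reach is approached as far as the arm can. A call with a gripper value outside its range is refused whole. The fingers move at their own pace and stop on an object; "force" is the grip in N (left out, the last holds). Time passes only in rows, so rows that repeat a pose let the fingers close. It gives the time, the measured TCP pose, the force, the opening and the grip force at its end, in the units of the state.
- ctrl.sense(): the state, without advancing time (a new reading comes with each control period).
- vision.capture(name): name is "side" or "top" or "wrist"; returns a dict with "pixels" (400x640x3 uint8, red, green, blue), "vfov" (degrees; the focal length in pixels is half the picture's height over the tangent of half this angle, whatever the lens; pixels are square), "cx", "cy" (the principal point, pixels), "k1" (the pictures are not rectified: a ray, as slopes to the right and down, at radius r is drawn at 1 + k1 r^2 times it, then the intrinsics apply), "rvec" (rotation vector, rad) and "tvec" (3), from world to camera coordinates, as OpenCV has them; the wrist camera has in their place "mount" (4x4, takes a point from camera to tool coordinates, whose origin is the TCP and whose axes are the flange's). Camera axes: x right, y down, z forward; pixel columns grow to the right and rows downward; lengths in mm; the calibration is good to about 2 mm. A picture is of the moment at which its call begins: read the wrist's pose just before it. There is no depth.
- ctrl.finish_job(): hands the job in; it is judged then, once.
The state is a dict: "time_s": time; "joints": joint angles; "dq": joint speeds; "tau": joint torques, N m; "eef_pos": TCP position; "ee_rot": TCP orientation; "force": force on the tool from outside, world axes, zero at the start; "wrist_torque": the same for the moment, N m; "grip_width": opening from 0.0 (shut) to 1.0 (fully open); "grip_force": force on a finger pad.
Only numpy, scipy, OpenCV 4.12 (cv2) and the standard library are available. Lean on these libraries where they do the work, as an engineer would, in place of code of your own. Each camera call takes 0.05 s, during which the arm holds its last target. There are 200 camera calls.

## Working session

There is one attempt and no reset: what is moved stays moved. The work goes in short steps, Python scripts to look and compute and a tool call to move; the robot and the scene stay as the last step left them, time stands still between calls to the robot, and variables do not carry over. Pictures are saved under pics/ and viewed, at most 14 in all, crops included, and the job is handed in when it is done.

Besides the shell and the picture viewer there is one more tool, called after "Emit:" by a JSON object that holds its "fn" and its "kwargs". play_rows: Moves the arm, as the interface text tells. Its arguments: {"type":"object","properties":{"translation":{"type":"array"},"rotation":{"type":"array"},"gripper":{"type":"array"},"force":{"type":"number"}},"required":["translation","rotation","gripper"]}

```bash
mkdir -p pics
cat > h.py <<'E'
import numpy as np, cv2
from scipy.spatial.transform import Rotation as R
from rig import ctrl, vision
def cap(name):
    s=ctrl.sense(); c=vision.capture(name); p=np.asarray(c['pixels'])
    f=p.shape[0]/2/np.tan(np.radians(c['vfov'])/2)
    if 'rvec' in c:
        Rm=R.from_rotvec(np.ravel(c['rvec'])).as_matrix(); t=np.ravel(c['tvec'])
        Rc=Rm.T; o=-Rm.T@t
    else:
        M=np.array(c['mount']); q=s['ee_rot']; Rt=R.from_quat([q[1],q[2],q[3],q[0]]).as_matrix()
        Rc=Rt@M[:3,:3]; o=Rt@M[:3,3]+np.array(s['eef_pos'])
    return dict(p=p,f=f,cx=c['cx'],cy=c['cy'],k=c['k1'],Rc=Rc,o=o)
def ray(c,u,v):
    K=np.array([[c['f'],0,c['cx']],[0,c['f'],c['cy']],[0,0,1]])
    x=cv2.undistortPoints(np.array([[[u,v]]],float),K,np.array([c['k'],0,0,0,0]))[0,0]
    return c['Rc']@np.array([x[0],x[1],1])
def onz(c,u,v,z):
    d=ray(c,u,v); return c['o']+d*(z-c['o'][2])/d[2]
def proj(c,P):
    K=np.array([[c['f'],0,c['cx']],[0,c['f'],c['cy']],[0,0,1]])
    rv=cv2.Rodrigues(c['Rc'].T)[0]
    return cv2.projectPoints(np.array([P],float),rv,-c['Rc'].T@c['o'],K,np.array([c['k'],0,0,0,0]))[0][0,0]
def save(c,n,crop=None,s=1):
    p=c['p'] if crop is None else c['p'][crop[1]:crop[3],crop[0]:crop[2]]
    cv2.imwrite('pics/'+n,cv2.resize(p[:,:,::-1].copy(),None,fx=s,fy=s,interpolation=cv2.INTER_CUBIC))
E
python3 - <<'E'
from h import *
for n in('top','side'):
    c=cap(n); save(c,n+'0.png',s=1.25); print(n,c['o'],c['Rc'][:,2],c['f'],c['cx'],c['cy'],c['k'])
c=cap('wrist'); print(c['o'],c['Rc'])
print(ctrl.sense())
E
```

```text
top [ 378.14481461   20.9496477  1285.1800179 ] [ 0.09906361  0.02241611 -0.99482859] 507.80216209702064 315.072332146769 199.87304164315998 -0.050643386942283
side [ 215.16646592 -654.28937756  878.32060169] [ 0.26490286  0.62185215 -0.73697109] 463.55631927779916 323.2645982235588 194.09744872943426 0.04797853450362844
[ 73.89845286 524.78236531 374.01363025] [[ 0.27111445  0.92470344  0.26724614]
 [ 0.96254382 -0.25972779 -0.07778729]
 [-0.00251893  0.27832538 -0.96048354]]
{'time_s': 0.15, 'joints': array([ 1.07258517e+00,  3.13318223e-01,  1.49823881e+00, -1.53543729e-05,
        1.33099231e+00, -2.23376379e-01]), 'dq': array([ 0.00303714, -0.0009193 , -0.00181162,  0.00171845, -0.00186145,
       -0.00039568]), 'tau': array([ 1.46687311e-03, -4.12369323e+01, -2.59790450e+01, -2.33982928e-04,
        3.25907582e-03, -4.55208487e-05]), 'eef_pos': array([142.39169218, 505.12942062, 230.87714267]), 'ee_rot': array([-1.61888050e-04,  1.36983483e-01,  9.90573216e-01, -4.50181777e-04]), 'force': array([0.54204299, 0.3782435 , 0.79068789]), 'wrist_torque': array([-0.00095346, -0.00435694,  0.01989105]), 'grip_force': 0.0, 'grip_width': 1.000745658455263}
```

View pics/top0.png

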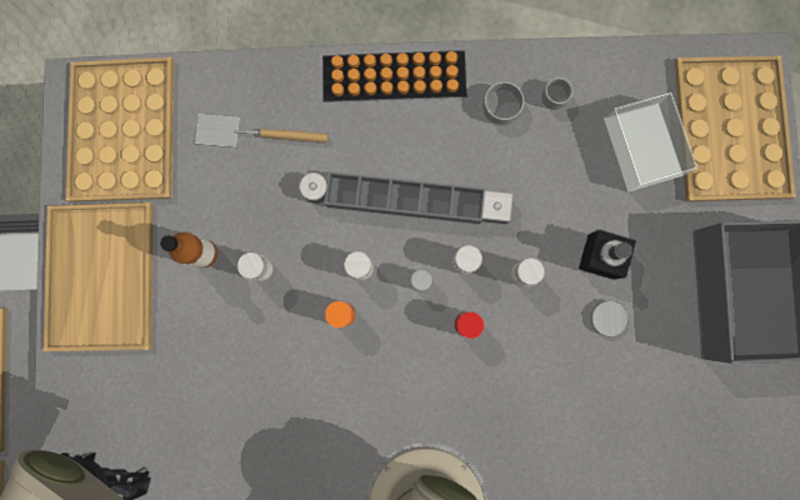

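View pics/side0.png

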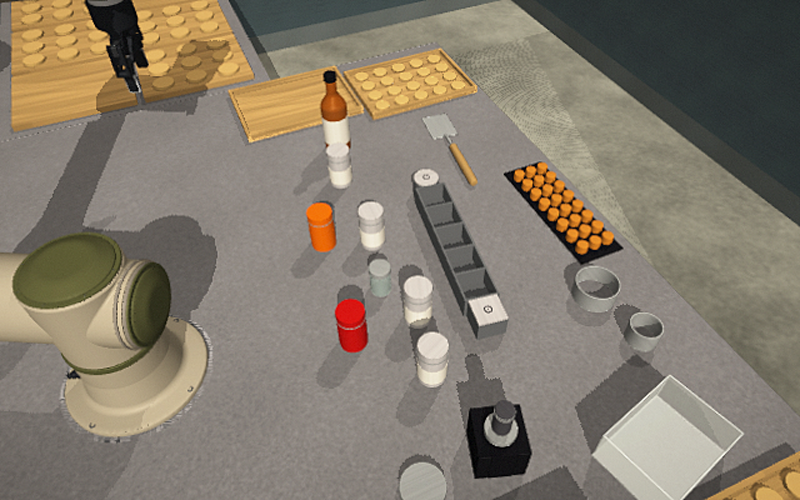

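Tins in the top view (1.25× px): white lids at (251,265), (358,264), (468,259) and (530,271). Orange (339,314) and red (470,324) are look-alikes, the small one at (421,280) is the glass shaker, and the wide grey disc at (609,320) is something else. The carrier pads are at (313,186) and (497,206), and the holder is at (607,253). Now measuring.

Run:
```python
from h import *
c=cap('top'); hsv=cv2.cvtColor(c['p'],cv2.COLOR_RGB2HSV)
for n,(u,v) in dict(A=(251,265),B=(358,264),C=(468,259),D=(530,271),sh=(421,280)).items():
    u,v=u/1.25,v/1.25; r=16
    x0,y0=int(u-r),int(v-r); w=hsv[y0:y0+2*r,x0:x0+2*r]
    m=((w[...,2]>190)&(w[...,1]<50)).astype(np.uint8)
    cs=cv2.findContours(m,cv2.RETR_EXTERNAL,cv2.CHAIN_APPROX_NONE)[0]
    k=max(cs,key=cv2.contourArea) if cs else None
    if k is None: print(n,w[...,2].max());continue
    (a,b),rr=cv2.minEnclosingCircle(k); e=cv2.fitEllipse(k)
    print(n,(a+x0,b+y0),rr,e[1],onz(c,a+x0,b+y0,90).round(1), 'eye',onz(c,u,v,90).round(1))
for n,(u,v,z) in dict(mr=(313,186,46),ms=(497.5,206,46),oilcap=(169,243,200),punchtop=(622,247,142),hA=(593,231,75),hB=(634,236,75),hC=(622,279,75),hD=(581,270,75)).items(): print(n,onz(c,u/1.25,v/1.25,z).round(1))
save(c,'tA.png',(110,120,330,290),3.5); save(c,'tB.png',(310,120,530,290),3.5)
```

```text
A (200.02777862548828, 212.0) 10.022335052490234 (18.51166534423828, 19.057159423828125) [476.3 322.5  90. ] eye [476.2 320.6  90. ]
B (285.81818199157715, 211.45454597473145) 10.196517944335938 (18.921722412109375, 19.42577362060547) [471.7 117.8  90. ] eye [472.3 116.4  90. ]
C (374.5, 206.5) 10.12432861328125 (18.88690757751465, 19.48111915588379) [477.3 -91.8  90. ] eye [475.7 -91.5  90. ]
D (424.5740737915039, 216.5740737915039) 10.02931022644043 (19.06645965576172, 19.36760139465332) [ 450.1 -208.5   90. ] eye [ 449.6 -207.1   90. ]
sh 180
mr [634.  206.4  46. ]
ms [ 582.3 -157.8   46. ]
oilcap [509.8 437.9 200. ]
punchtop [ 484.9 -365.6  142. ]
hA [ 523.6 -334.4   75. ]
hB [ 511.7 -412.7   75. ]
hC [ 430.1 -384.5   75. ]
hD [ 449.5 -307.2   75. ]
```

View pics/tA.png

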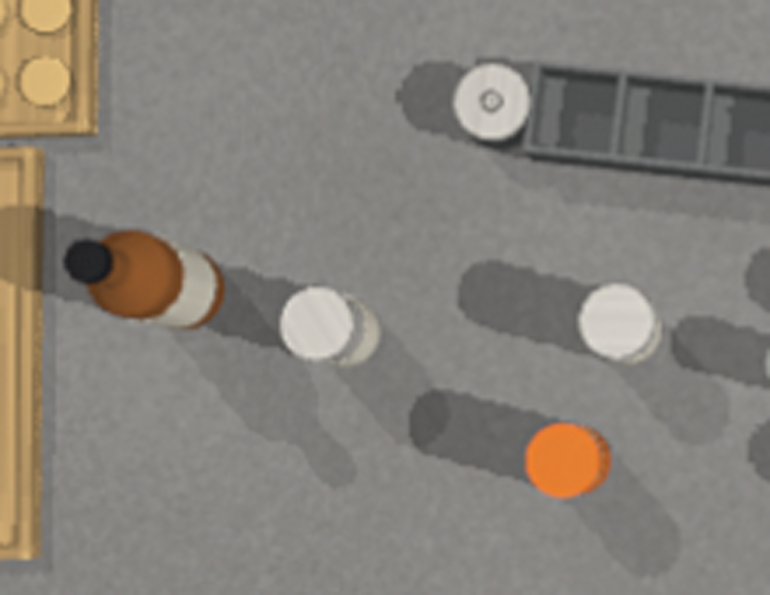

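View pics/tB.png

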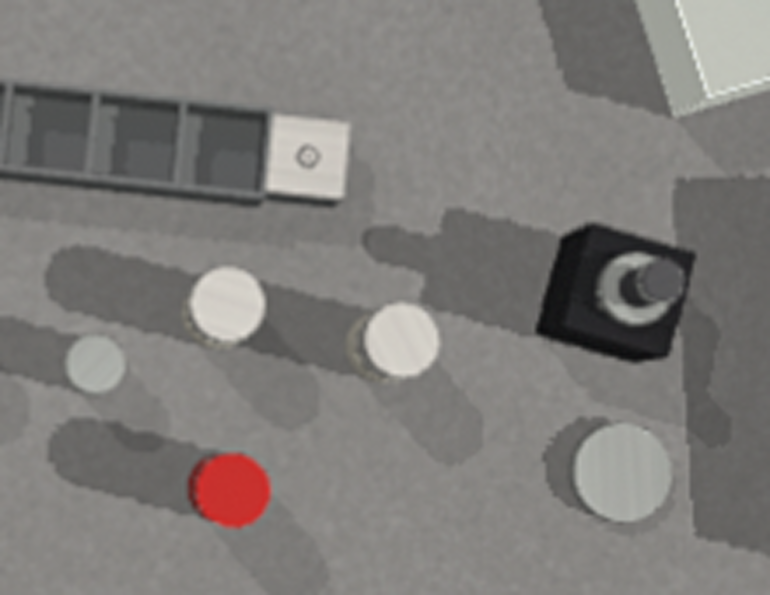

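```bash
cat >> h.py <<'E'
def go(x,y,z,ydeg=None):
    """print tool-axis shift (m) and turn (rad) to world TCP x,y,z with tool y at yaw ydeg, tool down"""
    s=ctrl.sense(); q=s['ee_rot']; Rt=R.from_quat([q[1],q[2],q[3],q[0]])
    t=Rt.inv().apply(np.array([x,y,z])-s['eef_pos'])/1000
    Y=Rt.as_matrix()[:,1]; a=np.arctan2(Y[1],Y[0]) if ydeg is None else np.radians(ydeg)
    Yt=np.array([np.cos(a),np.sin(a),0]); Z=np.array([0,0,-1]); X=np.cross(Yt,Z)
    r=(Rt.inv()*R.from_matrix(np.column_stack([X,Yt,Z]))).as_rotvec()
    print('t',t.round(4),'r',r.round(4),'pos',np.round(s['eef_pos'],1),'q6',round(s['joints'][5],2),'time',round(s['time_s'],1))
def tins():
    c=cap('top'); hsv=cv2.cvtColor(c['p'],cv2.COLOR_RGB2HSV)
    m=((hsv[...,2]>190)&(hsv[...,1]<50)).astype(np.uint8); m=m[175:265]
    for k in cv2.findContours(m,cv2.RETR_EXTERNAL,cv2.CHAIN_APPROX_NONE)[0]:
        (a,b),rr=cv2.minEnclosingCircle(k)
        if 7<rr<14: print('lid',onz(c,a,b+175,90).round(1),round(rr,1))
    return c
E
python3 - <<'E'
from h import *
go(476.3,322.5,150); go(476.3,322.5,50)
E
```

```text
t [-0.371  -0.0851  0.081 ] r [-0.0008 -0.0002 -0.    ] pos [142.4 505.2 231. ] q6 -0.22 time 0.2
t [-0.371  -0.0851  0.181 ] r [-0.0008 -0.0002 -0.    ] pos [142.4 505.2 231. ] q6 -0.22 time 0.2
```

Emit:
{"fn": "play_rows", "kwargs": {"translation": [[-0.06, -0.014, 0], [-0.12, -0.028, 0], [-0.18, -0.042, 0.01], [-0.24, -0.056, 0.02], [-0.3, -0.07, 0.04], [-0.371, -0.085, 0.06], [-0.371, -0.085, 0.081], [-0.371, -0.085, 0.081], [-0.371, -0.085, 0.081], [-0.371, -0.085, 0.081]], "rotation": [[0, 0, 0], [0, 0, 0], [0, 0, 0], [0, 0, 0], [0, 0, 0], [0, 0, 0], [0, 0, 0], [0, 0, 0], [0, 0, 0], [0, 0, 0]], "gripper": [-1, -1, -1, -1, -1, -1, -1, -1, -1, -1], "force": 40}}

```text
time_s: 1.45
eef_pos: [476.1, 323.7, 151.6]
ee_rot: [0.001, 0.136, 0.991, 0.0]
force: [-0.4, -0.4, 1.2]
grip_width: 1.003
grip_force: 0.0
```

Run:
```python
from h import *
c=cap('wrist'); save(c,'w1.png',s=1); tins(); go(476.3,322.5,50)
print(proj(c,[476.3,322.5,90]))
```

```text
lid [ 450.1 -208.5   90. ] 10.0
lid [471.7 117.8  90. ] 10.2
lid [477.3 -91.8  90. ] 10.1
t [-0.0003 -0.001   0.1012] r [ 0.0009  0.0011 -0.    ] pos [476.2 323.5 151.2] q6 -0.9 time 1.6
[324.43643884 211.40578663]
```

View pics/w1.png

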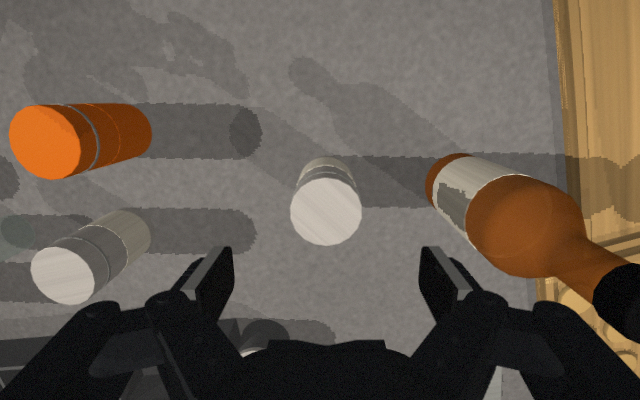

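The wrist view shows the plain white lid at (326,211), within 2 px of the prediction, so the top calibration is good. Fingers straddle the tin and clear the bottle on the right. Descending.

Emit:
{"fn": "play_rows", "kwargs": {"translation": [[0, -0.001, 0.03], [0, -0.001, 0.06], [0, -0.001, 0.085], [0, -0.001, 0.101], [0, -0.001, 0.101], [0, -0.001, 0.101], [0, -0.001, 0.101], [0, -0.001, 0.101], [0, -0.001, 0.101], [0, -0.001, 0.101]], "rotation": [[0, 0, 0], [0, 0, 0], [0, 0, 0], [0, 0, 0], [0, 0, 0], [0, 0, 0], [0, 0, 0], [0, 0, 0], [0, 0, 0], [0, 0, 0]], "gripper": [-1, -1, -1, -1, -1, 0.8, 0.8, 0.8, 0.8, 0.8], "force": 40}}

```text
time_s: 2.8
eef_pos: [476.8, 322.2, 50.4]
ee_rot: [0.001, 0.137, 0.991, 0.001]
force: [-0.3, 0.6, 6.6]
grip_width: 0.578
grip_force: 40.8
```

Emit:
{"fn": "play_rows", "kwargs": {"translation": [[0, 0, 0], [0, 0, 0], [0, 0, -0.02], [0, 0, -0.05], [0, 0, -0.09], [0, 0, -0.09], [0, 0, -0.09]], "rotation": [[0, 0, 0], [0, 0, 0], [0, 0, 0], [0, 0, 0], [0, 0, 0], [0, 0, 0], [0, 0, 0]], "gripper": [0.8, 0.8, 0.8, 0.8, 0.8, 0.8, 0.8]}}

```text
time_s: 3.68
eef_pos: [475.6, 321.6, 138.2]
ee_rot: [-0.001, 0.137, 0.991, -0.0]
force: [-0.5, 0.1, -2.3]
grip_width: 0.574
grip_force: 42.2
```

Run:
```python
from h import *
go(625.5,147.1,142,-8.1)
```

```text
t [-0.1916 -0.1273 -0.004 ] r [-2.1000e-03 -4.0000e-04  1.4373e+00] pos [475.6 321.6 138.2] q6 -0.91 time 3.7
```

Emit:
{"fn": "play_rows", "kwargs": {"translation": [[-0.02, -0.013, -0.004], [-0.05, -0.03, -0.004], [-0.08, -0.053, -0.004], [-0.11, -0.073, -0.004], [-0.14, -0.093, -0.004], [-0.17, -0.113, -0.004], [-0.192, -0.127, -0.004], [-0.192, -0.127, -0.004], [-0.192, -0.127, -0.004], [-0.192, -0.127, -0.004]], "rotation": [[0, 0, 0.17], [0, 0, 0.34], [0, 0, 0.51], [0, 0, 0.68], [0, 0, 0.85], [0, 0, 1.02], [0, 0, 1.19], [0, 0, 1.36], [0, 0, 1.437], [0, 0, 1.437]], "gripper": [0.8, 0.8, 0.8, 0.8, 0.8, 0.8, 0.8, 0.8, 0.8, 0.8]}}

```text
time_s: 4.92
eef_pos: [625.9, 147.4, 141.5]
ee_rot: [-0.001, 0.755, 0.656, -0.001]
force: [-0.1, -0.8, -2.0]
grip_width: 0.575
grip_force: 42.2
```

Run:
```python
from h import *
go(625.5,147.1,60,-8.1);tins()
c=cap('wrist'); save(c,'w2.png'); print(onz(c,324,211,90))
```

```text
t [-0.0003 -0.0002  0.0815] r [-0.0029  0.0006  0.001 ] pos [625.9 147.4 141.5] q6 0.19 time 4.9
lid [463.8 748.5  90. ] 7.0
lid [ 449.4 -208.3   90. ] 10.2
lid [472.6 110.2  90. ] 9.1
lid [477.3 -91.8  90. ] 10.1
lid [513.9 747.3  90. ] 7.5
[624.54638648 150.4742832   90.        ]
```

View pics/w2.png

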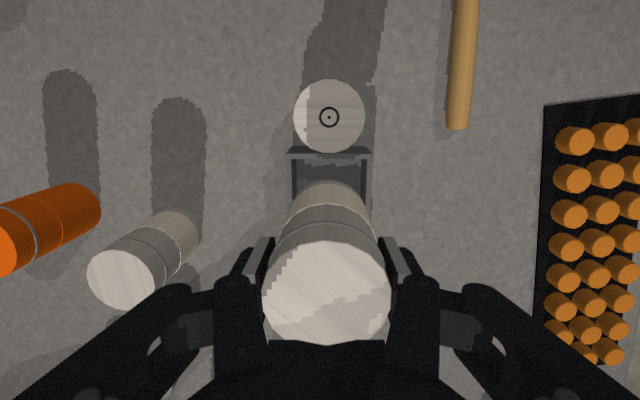

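The wrist view shows the tin held upright at (327,290), in line with the carrier end wall (centre x≈330). The round mark is at (329,117). Cross-checking the mark and lowering.

Run:
```python
from h import *
c=cap('wrist'); print(onz(c,329,117,46))
```

```text
[636.05398035 207.3594602   46.        ]
```

Emit:
{"fn": "play_rows", "kwargs": {"translation": [[0, 0, 0.03], [0, 0, 0.05], [0, 0, 0.06], [0, 0, 0.07], [0, 0, 0.08], [0, 0, 0.084], [0, 0, 0.084], [0, 0, 0.084]], "rotation": [[0, 0, 0], [0, 0, 0], [0, 0, 0], [0, 0, 0], [0, 0, 0], [0, 0, 0], [0, 0, 0], [0, 0, 0]], "gripper": [0.8, 0.8, 0.8, 0.8, 0.8, 0.8, 0.8, 0.8]}}

```text
time_s: 6.08
eef_pos: [626.8, 147.5, 59.8]
ee_rot: [0.0, 0.755, 0.656, 0.0]
force: [-0.2, -0.8, -2.5]
grip_width: 0.578
grip_force: 42.4
```

Emit:
{"fn": "play_rows", "kwargs": {"translation": [[0, 0, 0.001], [0, 0, 0.002], [0, 0, 0.002], [0, 0, 0.002], [0, 0, 0.002], [0, 0, -0.04], [0, 0, -0.08], [0, 0, -0.092], [0, 0, -0.092]], "rotation": [[0, 0, 0], [0, 0, 0], [0, 0, 0], [0, 0, 0], [0, 0, 0], [0, 0, 0], [0, 0, 0], [0, 0, 0], [0, 0, 0]], "gripper": [0.8, 0.8, -1, -1, -1, -1, -1, -1, -1]}}

```text
time_s: 7.2
eef_pos: [626.5, 147.5, 151.2]
ee_rot: [0.0, 0.755, 0.656, 0.0]
force: [0.4, 0.0, -0.4]
grip_width: 1.002
grip_force: 0.0
```

Run:
```python
from h import *
tins()
go(471.8,117.3,150,-8.1)
```

```text
lid [ 449.4 -208.3   90. ] 10.2
lid [472.6 110.2  90. ] 9.1
lid [477.3 -91.8  90. ] 10.1
t [-0.0516 -0.1485  0.0003] r [-0.0016  0.0003  0.0003] pos [626.1 147.5 150.1] q6 0.19 time 7.2
```

Emit:
{"fn": "play_rows", "kwargs": {"translation": [[-0.015, -0.05, 0], [-0.034, -0.1, 0], [-0.052, -0.148, 0], [-0.052, -0.148, 0], [-0.052, -0.148, 0], [-0.052, -0.148, 0]], "rotation": [[0, 0, 0], [0, 0, 0], [0, 0, 0], [0, 0, 0], [0, 0, 0], [0, 0, 0]], "gripper": [-1, -1, -1, -1, -1, -1]}}

```text
time_s: 8.0
eef_pos: [473.5, 116.9, 150.9]
ee_rot: [-0.0, 0.755, 0.656, -0.0]
force: [0.4, -0.2, -0.4]
grip_width: 1.006
grip_force: 0.0
```

```bash
cat >> h.py <<'E'
def wlid(z=90):
    "white lid seen by the wrist camera"
    c=cap('wrist'); hsv=cv2.cvtColor(c['p'],cv2.COLOR_RGB2HSV)
    m=((hsv[...,2]>185)&(hsv[...,1]<40)).astype(np.uint8)
    m=cv2.morphologyEx(m,cv2.MORPH_OPEN,np.ones((5,5),np.uint8))
    for k in cv2.findContours(m,cv2.RETR_EXTERNAL,cv2.CHAIN_APPROX_NONE)[0]:
        (a,b),rr=cv2.minEnclosingCircle(k)
        if rr>20: print('wlid',(round(a),round(b)),onz(c,a,b,z).round(1),round(rr,1),cv2.contourArea(k))
    return c
E
python3 - <<'E'
from h import *
c=wlid(); tins(); go(471.8,117.3,50,-8.1); print(proj(c,[471.8,117.3,90]))
E
```

```text
wlid (326, 208) [473.1 118.6  90. ] 35.6 3670.5
wlid (560, 136) [631.4 145.8  90. ] 41.7 4262.5
lid [ 449.4 -208.3   90. ] 10.2
lid [477.3 -91.8  90. ] 10.1
t [ 0.0002 -0.0015  0.1009] r [-0.0003  0.0001  0.0005] pos [473.3 116.9 150.9] q6 0.14 time 8.1
[324.15032857 210.25396536]
```

Emit:
{"fn": "play_rows", "kwargs": {"translation": [[0, 0, 0.03], [0, 0, 0.06], [0, 0, 0.085], [0, 0, 0.101], [0, 0, 0.101], [0, 0, 0.101], [0, 0, 0.101], [0, 0, 0.101], [0, 0, 0.101], [0, 0, 0.101]], "rotation": [[0, 0, 0], [0, 0, 0], [0, 0, 0], [0, 0, 0], [0, 0, 0], [0, 0, 0], [0, 0, 0], [0, 0, 0], [0, 0, 0], [0, 0, 0]], "gripper": [-1, -1, -1, -1, -1, 0.8, 0.8, 0.8, 0.8, 0.8]}}

```text
time_s: 9.35
eef_pos: [473.2, 116.9, 51.1]
ee_rot: [0.001, 0.755, 0.656, 0.001]
force: [0.3, 0.7, 6.5]
grip_width: 0.57
grip_force: 41.4
```

Emit:
{"fn": "play_rows", "kwargs": {"translation": [[0, 0, 0], [0, 0, -0.02], [0, 0, -0.05], [0, 0, -0.09], [0, 0, -0.11], [0, 0, -0.11]], "rotation": [[0, 0, 0], [0, 0, 0], [0, 0, 0], [0, 0, 0], [0, 0, 0], [0, 0, 0]], "gripper": [0.8, 0.8, 0.8, 0.8, 0.8, 0.8]}}

```text
time_s: 10.1
eef_pos: [473.2, 116.9, 161.2]
ee_rot: [0.001, 0.755, 0.656, 0.001]
force: [0.3, -0.2, -2.6]
grip_width: 0.572
grip_force: 42.1
```

Run:
```python
from h import *
go(617.6,85.9,160,-8.1);tins()
```

```text
t [-0.0104  0.1473  0.0016] r [ 0.0026 -0.0004  0.0004] pos [473.2 116.9 161.2] q6 0.14 time 10.1
lid [ 449.4 -208.3   90. ] 10.2
lid [477.3 -91.8  90. ] 10.1
lid [515.1 747.4  90. ] 7.0
```

Emit:
{"fn": "play_rows", "kwargs": {"translation": [[-0.002, 0.04, 0.001], [-0.006, 0.09, 0.001], [-0.01, 0.13, 0.001], [-0.01, 0.147, 0.001], [-0.01, 0.147, 0.001], [-0.01, 0.147, 0.001], [-0.01, 0.147, 0.03], [-0.01, 0.147, 0.05]], "rotation": [[0, 0, 0], [0, 0, 0], [0, 0, 0], [0, 0, 0], [0, 0, 0], [0, 0, 0], [0, 0, 0], [0, 0, 0]], "gripper": [0.8, 0.8, 0.8, 0.8, 0.8, 0.8, 0.8, 0.8]}}

```text
time_s: 11.15
eef_pos: [615.7, 86.6, 109.2]
ee_rot: [-0.0, 0.755, 0.656, -0.0]
force: [-0.3, 0.3, -1.0]
grip_width: 0.576
grip_force: 42.6
```

Run:
```python
from h import *
go(617.6,85.9,57,-8.1)
```

```text
t [-0.0005  0.0021  0.0522] r [-0.0013  0.0001  0.0008] pos [615.7  86.6 109.2] q6 0.09 time 11.2
```

Emit:
{"fn": "play_rows", "kwargs": {"translation": [[0, 0.002, 0.005], [0, 0.002, 0.02], [0, 0.002, 0.03], [0, 0.002, 0.04], [0, 0.002, 0.05], [0, 0.002, 0.055], [0, 0.002, 0.055], [0, 0.002, 0.055]], "rotation": [[0, 0, 0], [0, 0, 0], [0, 0, 0], [0, 0, 0], [0, 0, 0], [0, 0, 0], [0, 0, 0], [0, 0, 0]], "gripper": [0.8, 0.8, 0.8, 0.8, 0.8, 0.8, 0.8, 0.8]}}

```text
time_s: 12.15
eef_pos: [618.7, 86.0, 57.1]
ee_rot: [0.0, 0.755, 0.656, -0.0]
force: [-8.8, -1.0, 14.5]
grip_width: 0.573
grip_force: 43.9
```

Emit:
{"fn": "play_rows", "kwargs": {"translation": [[0, 0, 0], [0, 0, 0], [0, 0, 0], [0, 0, 0], [0, 0, -0.04], [0, 0, -0.08], [0, 0, -0.092], [0, 0, -0.092]], "rotation": [[0, 0, 0], [0, 0, 0], [0, 0, 0], [0, 0, 0], [0, 0, 0], [0, 0, 0], [0, 0, 0], [0, 0, 0]], "gripper": [0.8, -1, -1, -1, -1, -1, -1, -1]}}

```text
time_s: 13.15
eef_pos: [618.9, 86.0, 147.2]
ee_rot: [0.0, 0.755, 0.656, 0.0]
force: [0.5, -0.2, -0.0]
grip_width: 1.0
grip_force: 0.0
```

Run:
```python
from h import *
tins(); go(477.5,-92,150,-8.1)
```

```text
lid [467.4 748.6  90. ] 9.5
lid [ 449.4 -208.3   90. ] 10.2
lid [477.3 -91.8  90. ] 10.1
t [-0.196  -0.1145 -0.0037] r [-0.0016  0.0002  0.0003] pos [618.4  86.  146.1] q6 0.09 time 13.2
```

Emit:
{"fn": "play_rows", "kwargs": {"translation": [[-0.05, -0.03, -0.004], [-0.1, -0.06, -0.004], [-0.15, -0.09, -0.004], [-0.196, -0.1145, -0.004], [-0.196, -0.1145, -0.004], [-0.196, -0.1145, -0.004], [-0.196, -0.1145, -0.004]], "rotation": [[0, 0, 0], [0, 0, 0], [0, 0, 0], [0, 0, 0], [0, 0, 0], [0, 0, 0], [0, 0, 0]], "gripper": [-1, -1, -1, -1, -1, -1, -1]}}

```text
time_s: 14.08
eef_pos: [478.3, -91.1, 150.8]
ee_rot: [-0.0, 0.755, 0.656, -0.0]
force: [0.4, -0.2, -0.1]
grip_width: 1.001
grip_force: 0.0
```

Run:
```python
from h import *
c=wlid(); go(477.5,-92,50,-8.1)
for t in ((96,618,86),(96,625.5,147)): print(proj(c,[t[1],t[2],t[0]]))
```

```text
wlid (315, 338) [ 454.6 -194.4   90. ] 21.4 429.5
wlid (462, 244) [ 569.5 -129.3   90. ] 38.2 2056.0
wlid (327, 211) [478.6 -91.3  90. ] 35.4 3649.0
t [-0.001  -0.0006  0.1008] r [-0.0007 -0.0003  0.0019] pos [478.3 -91.1 150.8] q6 -0.29 time 14.1
[ 543.78359526 -137.44229657]
[ 552.76053497 -272.4195838 ]
```

Emit:
{"fn": "play_rows", "kwargs": {"translation": [[0, 0, 0.03], [0, 0, 0.06], [0, 0, 0.085], [0, 0, 0.101], [0, 0, 0.101], [0, 0, 0.101], [0, 0, 0.101], [0, 0, 0.101], [0, 0, 0.101], [0, 0, 0.101]], "rotation": [[0, 0, 0], [0, 0, 0], [0, 0, 0], [0, 0, 0], [0, 0, 0], [0, 0, 0], [0, 0, 0], [0, 0, 0], [0, 0, 0], [0, 0, 0]], "gripper": [-1, -1, -1, -1, -1, 0.8, 0.8, 0.8, 0.8, 0.8]}}

```text
time_s: 15.38
eef_pos: [478.4, -92.1, 51.1]
ee_rot: [0.001, 0.755, 0.656, 0.0]
force: [-0.9, 1.3, 7.6]
grip_width: 0.577
grip_force: 40.9
```

Emit:
{"fn": "play_rows", "kwargs": {"translation": [[0, 0, 0], [0, 0, -0.02], [0, 0, -0.05], [0, 0, -0.09], [0, 0, -0.11], [0, 0, -0.11]], "rotation": [[0, 0, 0], [0, 0, 0], [0, 0, 0], [0, 0, 0], [0, 0, 0], [0, 0, 0]], "gripper": [0.8, 0.8, 0.8, 0.8, 0.8, 0.8]}}

```text
time_s: 16.12
eef_pos: [478.3, -92.1, 161.2]
ee_rot: [0.001, 0.755, 0.656, 0.001]
force: [-0.7, 0.2, -2.5]
grip_width: 0.577
grip_force: 42.2
```

Run:
```python
from h import *
go(608.8,24.3,160,-8.1);tins()
```

```text
t [0.1336 0.1128 0.0014] r [0.0024 0.0007 0.0004] pos [478.3 -92.1 161.2] q6 -0.29 time 16.1
lid [ 446.6 -214.    90. ] 9.4
```

Emit:
{"fn": "play_rows", "kwargs": {"translation": [[0.035, 0.03, 0.001], [0.075, 0.065, 0.001], [0.11, 0.095, 0.001], [0.1335, 0.113, 0.001], [0.1335, 0.113, 0.001], [0.1335, 0.113, 0.001], [0.1335, 0.113, 0.03], [0.1335, 0.113, 0.05], [0.1335, 0.113, 0.05]], "rotation": [[0, 0, 0], [0, 0, 0], [0, 0, 0], [0, 0, 0], [0, 0, 0], [0, 0, 0], [0, 0, 0], [0, 0, 0], [0, 0, 0]], "gripper": [0.8, 0.8, 0.8, 0.8, 0.8, 0.8, 0.8, 0.8, 0.8]}}

```text
time_s: 17.3
eef_pos: [607.2, 23.6, 108.8]
ee_rot: [-0.001, 0.756, 0.655, -0.001]
force: [-0.1, 0.3, -2.1]
grip_width: 0.572
grip_force: 42.9
```

Run:
```python
from h import *
go(608.8,24.3,57,-8.1);tins()
```

```text
t [0.0009 0.0016 0.0518] r [-0.0037  0.0001 -0.0008] pos [607.2  23.6 108.8] q6 -0.01 time 17.3
lid [ 449.4 -208.3   90. ] 10.2
```

Emit:
{"fn": "play_rows", "kwargs": {"translation": [[0.001, 0.001, 0.005], [0.001, 0.001, 0.02], [0.001, 0.001, 0.03], [0.001, 0.001, 0.04], [0.001, 0.001, 0.05], [0.001, 0.001, 0.053], [0.001, 0.001, 0.053], [0.001, 0.001, 0.053]], "rotation": [[0, 0, 0], [0, 0, 0], [0, 0, 0], [0, 0, 0], [0, 0, 0], [0, 0, 0], [0, 0, 0], [0, 0, 0]], "gripper": [0.8, 0.8, 0.8, 0.8, 0.8, 0.8, 0.8, 0.8]}}

```text
time_s: 18.35
eef_pos: [609.8, 25.2, 57.4]
ee_rot: [0.0, 0.755, 0.656, 0.0]
force: [0.2, -0.6, -3.1]
grip_width: 0.575
grip_force: 42.8
```

Emit:
{"fn": "play_rows", "kwargs": {"translation": [[0, 0, 0], [0, 0, 0], [0, 0, 0], [0, 0, 0], [0, 0, -0.04], [0, 0, -0.08], [0, 0, -0.092], [0, 0, -0.092]], "rotation": [[0, 0, 0], [0, 0, 0], [0, 0, 0], [0, 0, 0], [0, 0, 0], [0, 0, 0], [0, 0, 0], [0, 0, 0]], "gripper": [0.8, -1, -1, -1, -1, -1, -1, -1]}}

```text
time_s: 19.35
eef_pos: [609.7, 25.2, 149.3]
ee_rot: [0.0, 0.755, 0.656, 0.0]
force: [0.1, -1.1, -1.1]
grip_width: 1.003
grip_force: 0.0
```

Run:
```python
from h import *
tins(); go(449.7,-208.3,150,-8.1)
```

```text
lid [ 450.1 -208.5   90. ] 10.0
t [-0.2536 -0.1252 -0.0016] r [-0.0014 -0.      0.0003] pos [609.3  25.2 148.3] q6 -0.01 time 19.4
```

Emit:
{"fn": "play_rows", "kwargs": {"translation": [[-0.05, -0.025, -0.002], [-0.1, -0.05, -0.002], [-0.15, -0.075, -0.002], [-0.2, -0.1, -0.002], [-0.2535, -0.125, -0.002], [-0.2535, -0.125, -0.002], [-0.2535, -0.125, -0.002], [-0.2535, -0.125, -0.002]], "rotation": [[0, 0, 0], [0, 0, 0], [0, 0, 0], [0, 0, 0], [0, 0, 0], [0, 0, 0], [0, 0, 0], [0, 0, 0]], "gripper": [-1, -1, -1, -1, -1, -1, -1, -1]}}

```text
time_s: 20.4
eef_pos: [450.7, -207.1, 150.8]
ee_rot: [-0.001, 0.755, 0.656, -0.0]
force: [-0.5, -0.0, -0.0]
grip_width: 0.998
grip_force: 0.0
```

Run:
```python
from h import *
c=wlid(); go(449.9,-208.4,50,-8.1)
```

```text
wlid (327, 212) [ 450.7 -208.2   90. ] 35.4 3590.5
wlid (508, 106) [ 573.4 -154.    90. ] 35.9 593.0
wlid (460, 102) [ 543.3 -147.7   90. ] 31.3 419.0
t [-0.0014 -0.0006  0.1009] r [-0.0006 -0.0005  0.0022] pos [ 450.7 -207.2  150.9] q6 -0.53 time 20.4
```

Emit:
{"fn": "play_rows", "kwargs": {"translation": [[-0.001, 0, 0.03], [-0.001, 0, 0.06], [-0.001, 0, 0.085], [-0.001, 0, 0.101], [-0.001, 0, 0.101], [-0.001, 0, 0.101], [-0.001, 0, 0.101], [-0.001, 0, 0.101], [-0.001, 0, 0.101], [-0.001, 0, 0.101]], "rotation": [[0, 0, 0], [0, 0, 0], [0, 0, 0], [0, 0, 0], [0, 0, 0], [0, 0, 0], [0, 0, 0], [0, 0, 0], [0, 0, 0], [0, 0, 0]], "gripper": [-1, -1, -1, -1, -1, 0.8, 0.8, 0.8, 0.8, 0.8]}}

```text
time_s: 21.7
eef_pos: [450.6, -209.4, 51.2]
ee_rot: [0.001, 0.755, 0.656, 0.0]
force: [-0.4, 0.4, 6.7]
grip_width: 0.576
grip_force: 41.0
```

Emit:
{"fn": "play_rows", "kwargs": {"translation": [[0, 0, 0], [0, 0, -0.02], [0, 0, -0.05], [0, 0, -0.09], [0, 0, -0.11], [0, 0, -0.11]], "rotation": [[0, 0, 0], [0, 0, 0], [0, 0, 0], [0, 0, 0], [0, 0, 0], [0, 0, 0]], "gripper": [0.8, 0.8, 0.8, 0.8, 0.8, 0.8]}}

```text
time_s: 22.45
eef_pos: [450.5, -209.5, 161.3]
ee_rot: [0.001, 0.755, 0.656, 0.0]
force: [0.6, -0.9, -1.6]
grip_width: 0.57
grip_force: 42.0
```

Run:
```python
from h import *
go(600.1,-37.1,160,-8.1)
```

```text
t [0.1917 0.1238 0.0013] r [0.0023 0.0013 0.0003] pos [ 450.5 -209.5  161.3] q6 -0.53 time 22.4
```

Emit:
{"fn": "play_rows", "kwargs": {"translation": [[0.035, 0.025, 0.001], [0.075, 0.05, 0.001], [0.115, 0.075, 0.001], [0.155, 0.1, 0.001], [0.1915, 0.124, 0.001], [0.1915, 0.124, 0.001], [0.1915, 0.124, 0.001], [0.1915, 0.124, 0.03], [0.1915, 0.124, 0.05], [0.1915, 0.124, 0.05]], "rotation": [[0, 0, 0], [0, 0, 0], [0, 0, 0], [0, 0, 0], [0, 0, 0], [0, 0, 0], [0, 0, 0], [0, 0, 0], [0, 0, 0], [0, 0, 0]], "gripper": [0.8, 0.8, 0.8, 0.8, 0.8, 0.8, 0.8, 0.8, 0.8, 0.8]}}

```text
time_s: 23.7
eef_pos: [598.5, -37.8, 108.8]
ee_rot: [-0.001, 0.756, 0.655, -0.001]
force: [0.2, 0.5, -1.6]
grip_width: 0.578
grip_force: 42.6
```

Run:
```python
from h import *
go(600.1,-37.1,57,-8.1)
```

```text
t [0.001  0.0017 0.0518] r [-0.0036 -0.0003 -0.0011] pos [598.5 -37.8 108.8] q6 -0.12 time 23.7
```

Emit:
{"fn": "play_rows", "kwargs": {"translation": [[0.001, 0.001, 0.005], [0.001, 0.001, 0.02], [0.001, 0.001, 0.03], [0.001, 0.001, 0.04], [0.001, 0.001, 0.05], [0.001, 0.001, 0.053], [0.001, 0.001, 0.053], [0.001, 0.001, 0.053]], "rotation": [[0, 0, 0], [0, 0, 0], [0, 0, 0], [0, 0, 0], [0, 0, 0], [0, 0, 0], [0, 0, 0], [0, 0, 0]], "gripper": [0.8, 0.8, 0.8, 0.8, 0.8, 0.8, 0.8, 0.8]}}

```text
time_s: 24.7
eef_pos: [601.1, -36.2, 57.4]
ee_rot: [0.0, 0.755, 0.656, 0.0]
force: [0.7, -0.7, -1.7]
grip_width: 0.577
grip_force: 42.5
```

Emit:
{"fn": "play_rows", "kwargs": {"translation": [[0, 0, 0], [0, 0, 0], [0, 0, 0], [0, 0, 0], [0, 0, -0.04], [0, 0, -0.08], [0, 0, -0.13], [0, 0, -0.17], [0, 0, -0.17]], "rotation": [[0, 0, 0], [0, 0, 0], [0, 0, 0], [0, 0, 0], [0, 0, 0], [0, 0, 0], [0, 0, 0], [0, 0, 0], [0, 0, 0]], "gripper": [0.8, -1, -1, -1, -1, -1, -1, -1, -1]}}

```text
time_s: 25.82
eef_pos: [602.0, -36.4, 230.7]
ee_rot: [0.003, 0.755, 0.656, 0.002]
force: [0.1, -0.2, 0.3]
grip_width: 1.002
grip_force: 0.0
```

Run:
```python
from h import *
go(450,-330,230,-8.1)
c=cap('side'); save(c,'s1.png',s=1.25)
```

```text
t [-3.120e-01 -1.093e-01  2.000e-04] r [0.0064 0.0007 0.0005] pos [602.  -36.4 230.7] q6 -0.11 time 25.8
```

View pics/s1.png

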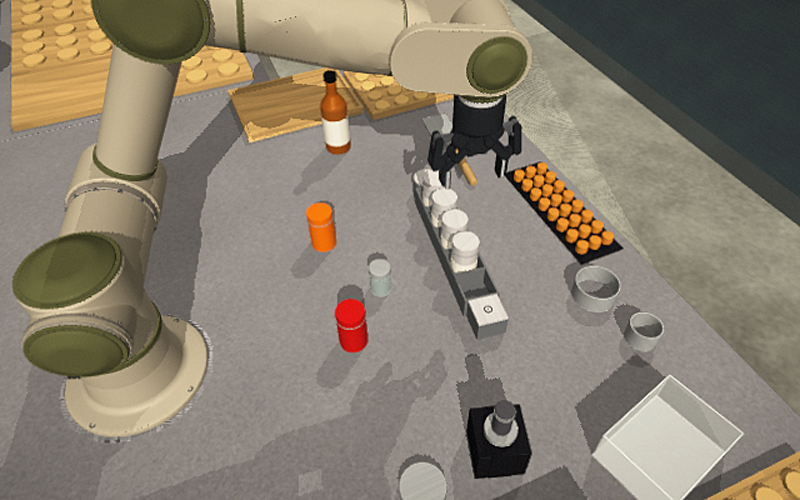

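All four tins stand in pockets 2–5 and the bottle is upright. In the side view the punch handle top is at (504,408). Next I triangulate the punch from both views and go above it.

Run:
```python
from h import *
c=cap('top')
print('flange',onz(c,310+632/3.5,120+288/3.5,87),'top',onz(c,310+659/3.5,120+281/3.5,142))
c=cap('side'); print('top',onz(c,504/1.25,407/1.25,142),'flange',onz(c,501/1.25,431/1.25,87))
go(488,-362,230,-8.1)
```

```text
flange [ 479.45659326 -366.81087905   87.        ] top [ 478.81631339 -366.76641082  142.        ]
top [ 481.26823401 -366.60281623  142.        ] flange [ 478.60340001 -374.9032569    87.        ]
t [-0.3385 -0.0656 -0.0038] r [-0.0019 -0.0002  0.0003] pos [600.6 -36.1 226.1] q6 -0.11 time 26.0
```

Emit:
{"fn": "play_rows", "kwargs": {"translation": [[-0.055, -0.012, 0], [-0.11, -0.024, 0], [-0.165, -0.036, 0], [-0.22, -0.048, 0], [-0.28, -0.06, 0.005], [-0.344, -0.073, 0.016], [-0.344, -0.073, 0.016], [-0.344, -0.073, 0.016], [-0.344, -0.073, 0.016], [-0.344, -0.073, 0.016]], "rotation": [[0, 0, 0], [0, 0, 0], [0, 0, 0], [0, 0, 0], [0, 0, 0], [0, 0, 0], [0, 0, 0], [0, 0, 0], [0, 0, 0], [0, 0, 0]], "gripper": [-0.4, -0.4, -0.4, -0.4, -0.4, -0.4, -0.4, -0.4, -0.4, -0.4]}}

```text
time_s: 27.22
eef_pos: [481.0, -365.5, 211.5]
ee_rot: [0.0, 0.755, 0.656, 0.0]
force: [-0.6, -0.0, 0.4]
grip_width: 0.699
grip_force: 0.0
```

Run:
```python
from h import *
c=cap('wrist'); save(c,'w3.png'); go(479.5,-366.8,160,-8.1); print(proj(c,[479.5,-366.8,142]),proj(c,[479.5,-366.8,87]))
```

```text
t [-0.0013 -0.0012  0.0515] r [0.0003 0.0002 0.0018] pos [ 480.9 -365.7  211.5] q6 -0.7 time 27.3
[324.86962431 208.45410899] [325.16139134 188.14442089]
```

View pics/w3.png

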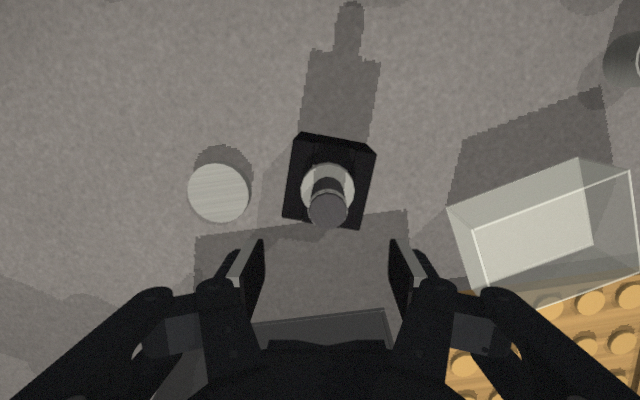

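The handle top is at (327,209), within 2 px of the prediction. The holder is below it and clear of the fingers. Descending to just above the flange and gripping.

Emit:
{"fn": "play_rows", "kwargs": {"translation": [[-0.001, -0.001, 0.03], [-0.001, -0.001, 0.06], [-0.001, -0.001, 0.09], [-0.001, -0.001, 0.11], [-0.001, -0.001, 0.119], [-0.001, -0.001, 0.119], [-0.001, -0.001, 0.119], [-0.001, -0.001, 0.119]], "rotation": [[0, 0, 0], [0, 0, 0], [0, 0, 0], [0, 0, 0], [0, 0, 0], [0, 0, 0], [0, 0, 0], [0, 0, 0]], "gripper": [-0.4, -0.4, -0.4, -0.4, -0.4, -0.4, -0.4, -0.4]}}

```text
time_s: 28.28
eef_pos: [479.5, -367.6, 93.1]
ee_rot: [0.001, 0.755, 0.656, 0.0]
force: [-0.3, -0.0, 0.3]
grip_width: 0.702
grip_force: 0.0
```

Emit:
{"fn": "play_rows", "kwargs": {"translation": [[0, 0, 0], [0, 0, 0], [0, 0, 0], [0, 0, 0], [0, 0, 0], [0, 0, 0], [0, 0, 0]], "rotation": [[0, 0, 0], [0, 0, 0], [0, 0, 0], [0, 0, 0], [0, 0, 0], [0, 0, 0], [0, 0, 0]], "gripper": [0.9, 0.9, 0.9, 0.9, 0.9, 0.9, 0.9], "force": 80}}

```text
time_s: 29.15
eef_pos: [479.6, -367.6, 92.9]
ee_rot: [0.001, 0.755, 0.656, 0.0]
force: [2.1, 0.0, 5.3]
grip_width: 0.309
grip_force: 78.4
```

Emit:
{"fn": "play_rows", "kwargs": {"translation": [[0, 0, 0], [0, 0, -0.015], [0, 0, -0.03], [0, 0, -0.05], [0, 0, -0.07], [0, 0, -0.09], [0, 0, -0.11], [0, 0, -0.125], [0, 0, -0.125]], "rotation": [[0, 0, 0], [0, 0, 0], [0, 0, 0], [0, 0, 0], [0, 0, 0], [0, 0, 0], [0, 0, 0], [0, 0, 0], [0, 0, 0]], "gripper": [0.9, 0.9, 0.9, 0.9, 0.9, 0.9, 0.9, 0.9, 0.9], "force": 110}}

```text
time_s: 30.28
eef_pos: [479.4, -367.6, 218.5]
ee_rot: [0.001, 0.755, 0.656, -0.0]
force: [-0.1, -0.4, -4.0]
grip_width: 0.304
grip_force: 108.3
```

Run:
```python
from h import *
go(635,206.9,217,-8.1)
```

```text
t [0.5907 0.0733 0.0008] r [0.0014 0.0013 0.0004] pos [ 479.4 -367.6  218.5] q6 -0.71 time 30.3
```

Emit:
{"fn": "play_rows", "kwargs": {"translation": [[0.03, 0.004, 0], [0.07, 0.009, 0], [0.12, 0.015, 0], [0.17, 0.021, 0], [0.22, 0.027, 0], [0.27, 0.033, 0], [0.32, 0.039, 0], [0.37, 0.045, 0], [0.42, 0.052, 0], [0.46, 0.057, 0]], "rotation": [[0, 0, 0], [0, 0, 0], [0, 0, 0], [0, 0, 0], [0, 0, 0], [0, 0, 0], [0, 0, 0], [0, 0, 0], [0, 0, 0], [0, 0, 0]], "gripper": [0.9, 0.9, 0.9, 0.9, 0.9, 0.9, 0.9, 0.9, 0.9, 0.9]}}

```text
time_s: 31.52
eef_pos: [600.2, 82.0, 216.3]
ee_rot: [-0.001, 0.755, 0.656, -0.001]
force: [-0.5, -0.8, -3.2]
grip_width: 0.304
grip_force: 108.5
```

Run:
```python
from h import *
go(635,206.9,160,-8.1)
```

```text
t [0.1285 0.0171 0.0563] r [-0.0016  0.0001  0.0012] pos [600.2  82.  216.3] q6 0.08 time 31.5
```

Emit:
{"fn": "play_rows", "kwargs": {"translation": [[0.03, 0.004, 0], [0.07, 0.009, 0], [0.11, 0.015, 0], [0.1285, 0.017, 0], [0.1285, 0.017, 0], [0.1285, 0.017, 0.01], [0.1285, 0.017, 0.03], [0.1285, 0.017, 0.05], [0.1285, 0.017, 0.056], [0.1285, 0.017, 0.056]], "rotation": [[0, 0, 0], [0, 0, 0], [0, 0, 0], [0, 0, 0], [0, 0, 0], [0, 0, 0], [0, 0, 0], [0, 0, 0], [0, 0, 0], [0, 0, 0]], "gripper": [0.9, 0.9, 0.9, 0.9, 0.9, 0.9, 0.9, 0.9, 0.9, 0.9]}}

```text
time_s: 32.78
eef_pos: [635.2, 204.3, 161.2]
ee_rot: [-0.0, 0.755, 0.655, -0.0]
force: [-0.1, 0.2, -3.1]
grip_width: 0.299
grip_force: 108.7
```

Run:
```python
from h import *
go(635,206.9,131,-8.1); s=ctrl.sense(); print(s['eef_pos'])
c=cap('wrist'); save(c,'w4.png',(200,60,460,340),2.1)
print('mark proj',proj(c,[634,206.4,46]),proj(c,[636,207.4,46]))
p=s['eef_pos']; q=s['ee_rot']; Rt=R.from_quat([q[1],q[2],q[3],q[0]]).as_matrix()
print('tip proj',proj(c,p+Rt@[0,0,83]))
```

```text
t [ 0.0025 -0.0005  0.0302] r [-0.0004  0.0001 -0.0003] pos [635.2 204.3 161.2] q6 0.28 time 32.8
[635.16076066 204.3327785  161.19776583]
mark proj [325.00921086 187.15989819] [327.18311298 185.70757628]
tip proj [326.67305813 200.7351733 ]
```

View pics/w4.png

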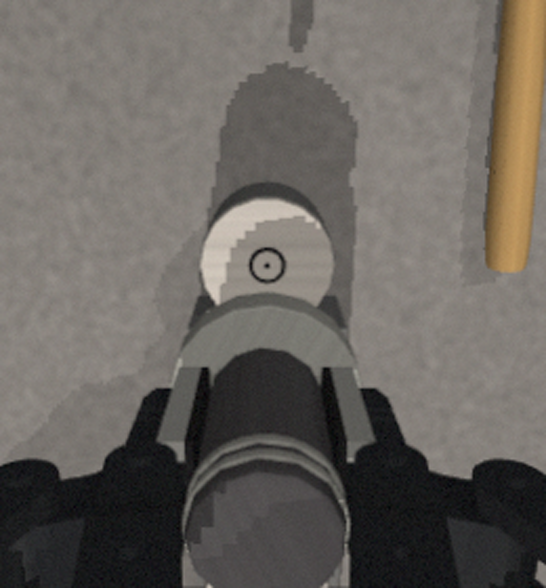

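The mark is at (327,186) in full-image pixels, straight ahead of the punch axis (u≈327). It needs about +2 mm along tool x.

Emit:
{"fn": "play_rows", "kwargs": {"translation": [[0.002, 0, 0.005], [0.002, 0, 0.01], [0.002, 0, 0.015], [0.002, 0, 0.02], [0.002, 0, 0.025], [0.002, 0, 0.03], [0.002, 0, 0.03], [0.002, 0, 0.03]], "rotation": [[0, 0, 0], [0, 0, 0], [0, 0, 0], [0, 0, 0], [0, 0, 0], [0, 0, 0], [0, 0, 0], [0, 0, 0]], "gripper": [0.9, 0.9, 0.9, 0.9, 0.9, 0.9, 0.9, 0.9]}}

```text
time_s: 33.83
eef_pos: [635.6, 206.9, 131.5]
ee_rot: [0.0, 0.755, 0.656, 0.0]
force: [0.5, 0.2, -3.2]
grip_width: 0.301
grip_force: 108.7
```

Emit:
{"fn": "play_rows", "kwargs": {"translation": [[0, 0, 0.001], [0, 0, 0.002], [0, 0, 0.003], [0, 0, 0.004], [0, 0, 0.005], [0, 0, 0.006], [0, 0, 0.006]], "rotation": [[0, 0, 0], [0, 0, 0], [0, 0, 0], [0, 0, 0], [0, 0, 0], [0, 0, 0], [0, 0, 0]], "gripper": [0.9, 0.9, 0.9, 0.9, 0.9, 0.9, 0.9]}}

```text
time_s: 34.7
eef_pos: [635.8, 207.0, 126.7]
ee_rot: [0.0, 0.755, 0.656, 0.001]
force: [-2.5, -0.1, 8.0]
grip_width: 0.301
grip_force: 109.2
```

Emit:
{"fn": "play_rows", "kwargs": {"translation": [[0, 0, 0.001], [0, 0, 0.002], [0, 0, 0.003], [0, 0, 0.004], [0, 0, 0.005], [0, 0, 0.006], [0, 0, 0.006], [0, 0, 0.006]], "rotation": [[0, 0, 0], [0, 0, 0], [0, 0, 0], [0, 0, 0], [0, 0, 0], [0, 0, 0], [0, 0, 0], [0, 0, 0]], "gripper": [0.9, 0.9, 0.9, 0.9, 0.9, 0.9, 0.9, 0.9]}}

```text
time_s: 35.7
eef_pos: [635.9, 207.0, 121.1]
ee_rot: [0.001, 0.755, 0.656, 0.001]
force: [-2.8, -0.4, 9.3]
grip_width: 0.303
grip_force: 109.8
```

Emit:
{"fn": "play_rows", "kwargs": {"translation": [[0, 0, 0.001], [0, 0, 0.002], [0, 0, 0.0025], [0, 0, 0.003], [0, 0, 0.003], [0, 0, 0.003]], "rotation": [[0, 0, 0], [0, 0, 0], [0, 0, 0], [0, 0, 0], [0, 0, 0], [0, 0, 0]], "gripper": [0.9, 0.9, 0.9, 0.9, 0.9, 0.9]}}

```text
time_s: 36.45
eef_pos: [635.7, 206.9, 116.9]
ee_rot: [0.0, 0.755, 0.656, 0.0]
force: [-2.1, 0.4, 4.3]
grip_width: 0.303
grip_force: 109.5
```

Emit:
{"fn": "play_rows", "kwargs": {"translation": [[0, 0, 0.001], [0, 0, 0.0015], [0, 0, 0.0015], [0, 0, 0], [0, 0, -0.02], [0, 0, -0.05], [0, 0, -0.1], [0, 0, -0.1], [0, 0, -0.1]], "rotation": [[0, 0, 0], [0, 0, 0], [0, 0, 0], [0, 0, 0], [0, 0, 0], [0, 0, 0], [0, 0, 0], [0, 0, 0], [0, 0, 0]], "gripper": [0.9, 0.9, 0.9, 0.9, 0.9, 0.9, 0.9, 0.9, 0.9]}}

```text
time_s: 37.58
eef_pos: [634.9, 206.7, 214.1]
ee_rot: [-0.001, 0.755, 0.656, -0.001]
force: [0.4, -0.1, -4.0]
grip_width: 0.306
grip_force: 108.7
```

Run:
```python
from h import *
go(584.3,-157.4,216,-8.1)
```

```text
t [-0.3676  0.0011 -0.0016] r [-0.0031  0.0009  0.0003] pos [634.9 206.7 214.1] q6 0.28 time 37.6
```

Emit:
{"fn": "play_rows", "kwargs": {"translation": [[-0.03, 0, -0.002], [-0.07, 0, -0.002], [-0.12, 0, -0.002], [-0.17, 0, -0.002], [-0.22, 0, -0.002], [-0.27, 0, -0.002], [-0.32, 0, -0.002], [-0.355, 0.001, -0.002], [-0.3675, 0.001, -0.002], [-0.3675, 0.001, -0.002]], "rotation": [[0, 0, 0], [0, 0, 0], [0, 0, 0], [0, 0, 0], [0, 0, 0], [0, 0, 0], [0, 0, 0], [0, 0, 0], [0, 0, 0], [0, 0, 0]], "gripper": [0.9, 0.9, 0.9, 0.9, 0.9, 0.9, 0.9, 0.9, 0.9, 0.9]}}

```text
time_s: 38.83
eef_pos: [584.5, -157.0, 217.0]
ee_rot: [-0.001, 0.755, 0.655, -0.0]
force: [-0.1, 0.6, -5.0]
grip_width: 0.303
grip_force: 108.8
```

Run:
```python
from h import *
go(583.8,-157.4,161,-8.1); s=ctrl.sense()
c=cap('wrist'); save(c,'w5.png',(200,60,460,340),2.1)
print('mark proj',proj(c,[583.6,-157.2,46]))
p=s['eef_pos']; q=s['ee_rot']; Rt=R.from_quat([q[1],q[2],q[3],q[0]]).as_matrix()
print('tip proj',proj(c,p+Rt@[0,0,83]))
```

```text
t [-0.0005 -0.0005  0.056 ] r [-0.0022 -0.001  -0.0004] pos [ 584.5 -157.   217. ] q6 -0.31 time 38.8
mark proj [326.184884   175.22234865]
tip proj [326.67490336 200.73615337]
```

View pics/w5.png

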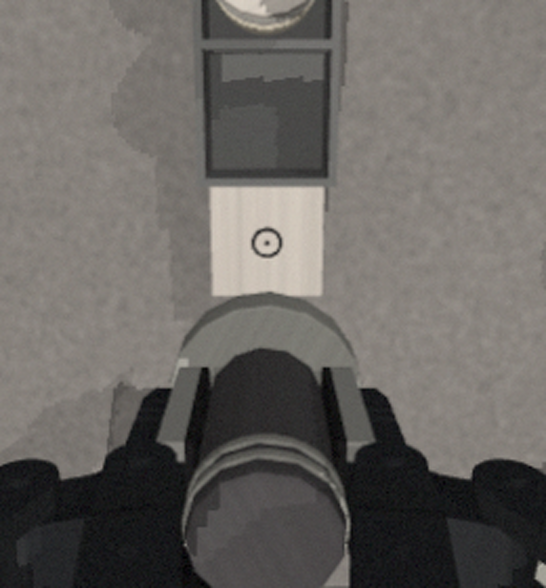

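The square mark is at (327,175), within 1 px of the prediction, so I fire the same way here.

Emit:
{"fn": "play_rows", "kwargs": {"translation": [[-0.001, 0, 0.02], [-0.001, 0, 0.045], [-0.001, 0, 0.065], [-0.001, 0, 0.075], [-0.001, 0, 0.082], [-0.001, 0, 0.085], [-0.001, 0, 0.085], [-0.001, 0, 0.085], [-0.001, 0, 0.085]], "rotation": [[0, 0, 0], [0, 0, 0], [0, 0, 0], [0, 0, 0], [0, 0, 0], [0, 0, 0], [0, 0, 0], [0, 0, 0], [0, 0, 0]], "gripper": [0.9, 0.9, 0.9, 0.9, 0.9, 0.9, 0.9, 0.9, 0.9]}}

```text
time_s: 40.0
eef_pos: [584.8, -158.2, 133.6]
ee_rot: [0.0, 0.755, 0.656, 0.0]
force: [0.2, 0.4, -3.6]
grip_width: 0.303
grip_force: 108.8
```

Emit:
{"fn": "play_rows", "kwargs": {"translation": [[0, 0, 0.0015], [0, 0, 0.003], [0, 0, 0.0045], [0, 0, 0.006], [0, 0, 0.0075], [0, 0, 0.009], [0, 0, 0.0105], [0, 0, 0.012], [0, 0, 0.012]], "rotation": [[0, 0, 0], [0, 0, 0], [0, 0, 0], [0, 0, 0], [0, 0, 0], [0, 0, 0], [0, 0, 0], [0, 0, 0], [0, 0, 0]], "gripper": [0.9, 0.9, 0.9, 0.9, 0.9, 0.9, 0.9, 0.9, 0.9]}}

```text
time_s: 41.12
eef_pos: [585.1, -158.3, 123.2]
ee_rot: [0.001, 0.755, 0.656, 0.0]
force: [-3.1, 1.2, 10.7]
grip_width: 0.302
grip_force: 110.3
```

Emit:
{"fn": "play_rows", "kwargs": {"translation": [[0, 0, 0.001], [0, 0, 0.002], [0, 0, 0.003], [0, 0, 0.003], [0, 0, 0.003]], "rotation": [[0, 0, 0], [0, 0, 0], [0, 0, 0], [0, 0, 0], [0, 0, 0]], "gripper": [0.9, 0.9, 0.9, 0.9, 0.9]}}

```text
time_s: 41.75
eef_pos: [585.0, -158.3, 119.4]
ee_rot: [0.001, 0.755, 0.656, 0.0]
force: [-1.8, 1.2, 6.0]
grip_width: 0.303
grip_force: 110.3
```

Emit:
{"fn": "play_rows", "kwargs": {"translation": [[0, 0, 0.001], [0, 0, 0.002], [0, 0, 0.0025], [0, 0, 0.0025]], "rotation": [[0, 0, 0], [0, 0, 0], [0, 0, 0], [0, 0, 0]], "gripper": [0.9, 0.9, 0.9, 0.9]}}

```text
time_s: 42.25
eef_pos: [585.0, -158.3, 116.8]
ee_rot: [0.001, 0.755, 0.656, 0.0]
force: [-2.9, 1.0, 6.3]
grip_width: 0.301
grip_force: 110.2
```

Emit:
{"fn": "play_rows", "kwargs": {"translation": [[0, 0, 0.0005], [0, 0, 0.0005], [0, 0, 0], [0, 0, -0.02], [0, 0, -0.05], [0, 0, -0.1], [0, 0, -0.1], [0, 0, -0.1]], "rotation": [[0, 0, 0], [0, 0, 0], [0, 0, 0], [0, 0, 0], [0, 0, 0], [0, 0, 0], [0, 0, 0], [0, 0, 0]], "gripper": [0.9, 0.9, 0.9, 0.9, 0.9, 0.9, 0.9, 0.9]}}

```text
time_s: 43.25
eef_pos: [584.2, -157.9, 214.3]
ee_rot: [-0.001, 0.755, 0.656, -0.0]
force: [-0.5, -0.4, -4.3]
grip_width: 0.3
grip_force: 109.0
```

Run:
```python
from h import *
go(479.5,-367.6,217,-8.1)
```

```text
t [-0.2223 -0.0742 -0.0027] r [-0.0021 -0.0007  0.0004] pos [ 584.2 -157.9  214.3] q6 -0.32 time 43.2
```

Emit:
{"fn": "play_rows", "kwargs": {"translation": [[-0.03, -0.01, -0.003], [-0.07, -0.023, -0.003], [-0.11, -0.037, -0.003], [-0.15, -0.05, -0.003], [-0.19, -0.064, -0.003], [-0.2225, -0.074, -0.003], [-0.2225, -0.074, -0.003], [-0.2225, -0.074, -0.003], [-0.2225, -0.074, -0.003]], "rotation": [[0, 0, 0], [0, 0, 0], [0, 0, 0], [0, 0, 0], [0, 0, 0], [0, 0, 0], [0, 0, 0], [0, 0, 0], [0, 0, 0]], "gripper": [0.9, 0.9, 0.9, 0.9, 0.9, 0.9, 0.9, 0.9, 0.9]}}

```text
time_s: 44.38
eef_pos: [480.5, -367.0, 218.2]
ee_rot: [-0.001, 0.755, 0.656, 0.0]
force: [-0.6, -1.0, -3.1]
grip_width: 0.303
grip_force: 109.0
```

Run:
```python
from h import *
go(479.6,-367.6,190,-8.1)
```

```text
t [-0.0007 -0.0008  0.0282] r [-0.0007 -0.0008  0.0016] pos [ 480.5 -367.   218.2] q6 -0.71 time 44.4
```

Emit:
{"fn": "play_rows", "kwargs": {"translation": [[-0.001, -0.001, 0.015], [-0.001, -0.001, 0.03], [-0.001, -0.001, 0.045], [-0.001, -0.001, 0.06], [-0.001, -0.001, 0.075], [-0.001, -0.001, 0.09], [-0.001, -0.001, 0.105], [-0.001, -0.001, 0.118], [-0.001, -0.001, 0.12], [-0.001, -0.001, 0.12]], "rotation": [[0, 0, 0], [0, 0, 0], [0, 0, 0], [0, 0, 0], [0, 0, 0], [0, 0, 0], [0, 0, 0], [0, 0, 0], [0, 0, 0], [0, 0, 0]], "gripper": [0.9, 0.9, 0.9, 0.9, 0.9, 0.9, 0.9, 0.9, 0.9, 0.9]}}

```text
time_s: 45.62
eef_pos: [479.2, -369.0, 99.1]
ee_rot: [0.0, 0.755, 0.656, 0.0]
force: [0.6, -0.2, -2.8]
grip_width: 0.3
grip_force: 109.0
```

Emit:
{"fn": "play_rows", "kwargs": {"translation": [[0, 0, 0.001], [0, 0, 0.002], [0, 0, 0.003], [0, 0, 0.004], [0, 0, 0.0045], [0, 0, 0.0045]], "rotation": [[0, 0, 0], [0, 0, 0], [0, 0, 0], [0, 0, 0], [0, 0, 0], [0, 0, 0]], "gripper": [0.9, 0.9, 0.9, 0.9, 0.9, 0.9]}}

```text
time_s: 46.38
eef_pos: [479.0, -368.9, 94.3]
ee_rot: [-0.0, 0.755, 0.656, 0.0]
force: [-0.4, -0.3, -2.8]
grip_width: 0.304
grip_force: 109.0
```

Emit:
{"fn": "play_rows", "kwargs": {"translation": [[0, 0, 0.0005], [0, 0, 0.001], [0, 0, 0.0015], [0, 0, 0.002], [0, 0, 0.002]], "rotation": [[0, 0, 0], [0, 0, 0], [0, 0, 0], [0, 0, 0], [0, 0, 0]], "gripper": [0.9, 0.9, 0.9, 0.9, 0.9]}}

```text
time_s: 47.0
eef_pos: [479.1, -368.9, 93.0]
ee_rot: [0.0, 0.755, 0.656, -0.0]
force: [-3.4, 3.3, 6.2]
grip_width: 0.304
grip_force: 109.3
```

Emit:
{"fn": "play_rows", "kwargs": {"translation": [[0, 0, 0], [0, 0, 0], [0, 0, 0], [0, 0, -0.02], [0, 0, -0.05], [0, 0, -0.09], [0, 0, -0.12], [0, 0, -0.12]], "rotation": [[0, 0, 0], [0, 0, 0], [0, 0, 0], [0, 0, 0], [0, 0, 0], [0, 0, 0], [0, 0, 0], [0, 0, 0]], "gripper": [-0.4, -0.4, -0.4, -0.4, -0.4, -0.4, -0.4, -0.4]}}

```text
time_s: 48.0
eef_pos: [479.6, -369.5, 214.5]
ee_rot: [0.002, 0.755, 0.656, 0.0]
force: [-0.6, -0.2, -1.0]
grip_width: 0.698
grip_force: 0.0
```

Run:
```python
from h import *
go(380,-250,300,-8.1); tins()
c=cap('wrist'); save(c,'w6.png',(200,60,460,340),2.1)
```

```text
t [ 0.1041 -0.1151 -0.0862] r [0.0035 0.003  0.0004] pos [ 479.6 -369.5  214.5] q6 -0.71 time 48.0
lid [ 416.6 -506.5   90. ] 12.2
```

View pics/w6.png

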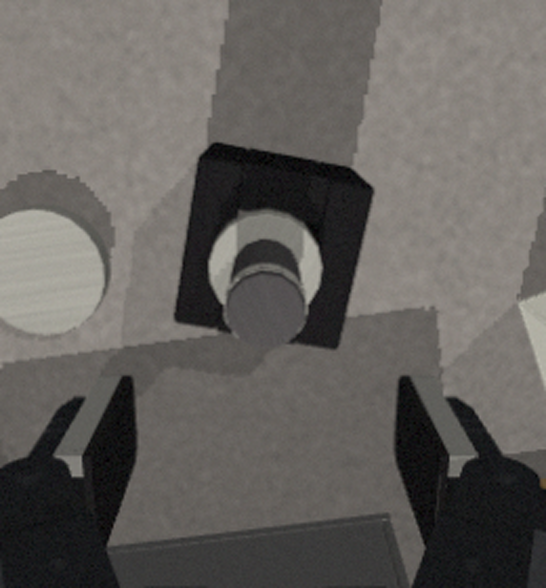

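The punch stands upright with its flange on the holder top at (265,265) in the crop. Moving clear for a last check of the tins.

Emit:
{"fn": "play_rows", "kwargs": {"translation": [[0, 0, -0.04], [0.03, -0.04, -0.08], [0.06, -0.08, -0.086], [0.104, -0.115, -0.086], [0.104, -0.115, -0.086], [0.104, -0.115, -0.086], [0.104, -0.115, -0.086]], "rotation": [[0, 0, 0], [0, 0, 0], [0, 0, 0], [0, 0, 0], [0, 0, 0], [0, 0, 0], [0, 0, 0]], "gripper": [-0.4, -0.4, -0.4, -0.4, -0.4, -0.4, -0.4]}}

```text
time_s: 48.98
eef_pos: [380.2, -250.5, 297.6]
ee_rot: [-0.001, 0.755, 0.655, -0.0]
force: [-1.0, -0.2, 0.1]
grip_width: 0.696
grip_force: 0.0
```

Run:
```python
from h import *
a=cap('top'); b=cap('side')
A=cv2.resize(a['p'][100:300,100:540],None,fx=1.7,fy=1.7)[:260]; B=cv2.resize(b['p'][40:400,220:560],None,fx=.9,fy=.9)
W=max(A.shape[1],B.shape[1]); f=lambda I:np.pad(I,((0,0),(0,W-I.shape[1]),(0,0)))
cv2.imwrite('pics/end.png',np.vstack([f(A),f(B)])[:600,:,::-1])
```

```text
(no output)
```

View pics/end.png

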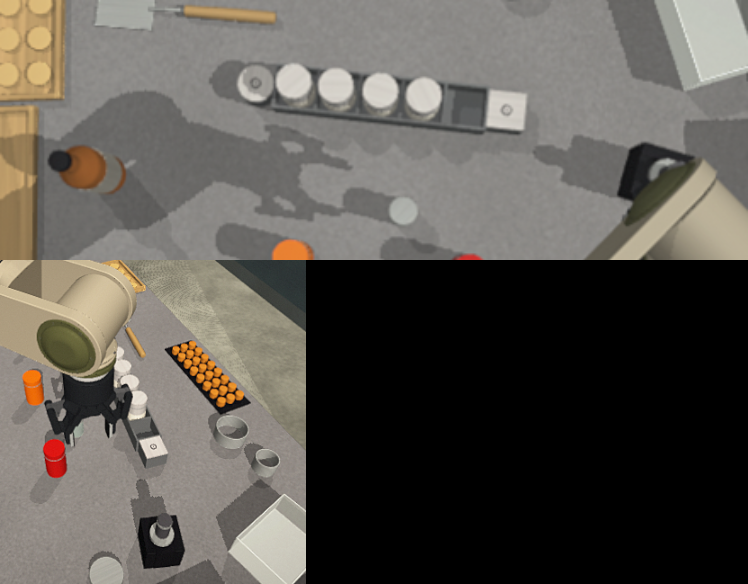

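The four tins are upright in pockets 2–5, the bottle is standing and the punch is home. Handing in.

```bash
python3 -c "
from rig import ctrl; print(ctrl.finish_job())"
```

```text
the job is handed in; nothing more can be done
None
```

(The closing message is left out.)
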